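# Push the stray parts bin back into its row

### The job

One red bin of bolts has been left askew in front of its row. Push it along the bench with your fingers, back into the gap between the other bins, until its back is flat against the wooden batten behind the row, then take the hand away. Push on the outside of the bin only, without lifting or gripping it or reaching inside, and leave the other bins and the things on the bench where they are.

Things in the scene. Friction and masses are not known exactly. Their poses are not given: they have to be found in the camera images.
- bin_out: red bin of bolts, askew, clear in front of the row: 120 mm deep (its x), 100 wide (y), 60 high at back and sides; the front (-x) is 30 high and the sides slope up from it over 42 mm. Outer faces flat and upright. Origin at the centre of its underside, +x to its back. 0.38 to 0.66 kg, friction 0.5 to 0.75. Up to 60 mm left or right of the gap, turned up to 0.3 rad
- bin_inside: the bolts and the inner faces of the walls of bin_out, fixed in it (same origin and axes): what must not be touched
- bin_back_left (a point): lower outer corner of bin_out at the back, on its +y side (60 mm behind, 50 mm to the left of its origin, at its underside)
- bin_back_right (a point): lower outer corner of bin_out at the back, on its -y side
- batten: the fixed wooden batten along the back of the bench, 20 mm thick (x), 680 mm long (y), 45 mm high, that the row of bins stands against. Origin at the centre of its underside; +x points away from the robot, square to the batten, +y to the left along it. The face against which the bins stand is at x = -10 mm in its frame
- gap_stop (a point): point at bench height on the batten's front face, at the middle of the batten, behind the gap in the row (axes as the batten's)
- bin_left: a red bin of the same shape and size as bin_out (120 x 100 x 60 mm, origin at the centre of its underside, +x towards its back), loose, 0.6 kg, standing home against the batten on the left (+y) of the gap. The free gap between bin_left and bin_right is about 120 mm wide
- bin_right: a red bin of the same shape and size as bin_out (120 x 100 x 60 mm, origin at the centre of its underside, +x towards its back), loose, 0.6 kg, standing home against the batten on the right (-y) of the gap. The free gap between bin_left and bin_right is about 120 mm wide
- bin_end_left: a red bin of the same shape and size as bin_out (120 x 100 x 60 mm, origin at the centre of its underside, +x towards its back), loose, 0.6 kg, home against the batten at the left end of the row, next to bin_left
- bin_end_right: a red bin of the same shape and size as bin_out (120 x 100 x 60 mm, origin at the centre of its underside, +x towards its back), loose, 0.6 kg, home against the batten at the right end of the row, next to bin_right
- screwdriver: bystander: a black-handled screwdriver 190 mm long lying on the bench left of the work; origin at the middle of its length on the bench, x along it towards the tip
- tape_roll: bystander: a roll of black tape lying flat on the right of the work, 68 mm across and 19 mm high, origin at the centre of its underside
- jar: bystander: a small white jar with a black cap standing on the right of the work, 54 mm across and 62 mm high, origin at the centre of its underside
There are look-alikes about, which are no part of the job. Leave any blue or orange look-alike of the bin_right alone.

How it is judged:
At the end, for the whole second after the job is handed in: bin_out stands flat on the bench between bin_left and bin_right, both its back corners within 6 mm of the batten's front face and its back towards the batten, at rest; the other bins are within 15 mm and the screwdriver, tape and jar within 20 mm of where they started (x of each of bin_back_left, bin_back_right in the frame of batten above -0.016 m and y of bin_out in the frame of bin_left below -0.09 m and y of bin_out in the frame of bin_right above 0.09 m and height (world z) of bin_out below 0.004 m and angle between bin_out's own z axis and vertical below 0.04 rad and angle between the x axis of bin_out and the x axis of batten, either way round below 0.08 rad and linear speed of bin_out below 0.01 m/s and distance of each of bin_left, bin_right, bin_end_left, bin_end_right from where it was at the start of the episode below 0.015 m and distance of each of screwdriver, tape_roll, jar from where it was at the start of the episode below 0.02 m); the robot touches nothing.
It fails at once if the bin is lifted off the bench or tipped up (height (world z) of bin_out above 0.01 m or angle between bin_out's own z axis and vertical above 0.15 rad).
It fails at once if the fingers reach into the bin or grip its wall (they press on the bolts or on the inner faces) (contact force between the fingers and bin_inside above 1 N).
It fails at once if another bin of the row is shifted by more than 15 mm (distance of any of bin_left, bin_right, bin_end_left, bin_end_right from where it was at the start of the episode above 0.015 m).
It fails at once if the screwdriver, tape or jar is shifted by more than 20 mm (distance of any of screwdriver, tape_roll, jar from where it was at the start of the episode above 0.02 m).
It also fails if it takes over 64 s, if anything falls off the work surface, if the arm or the gripper's body presses on something with over 40 N, if the wrist force passes 120 N, or if a joint passes its speed limit or range.

### The arm

A 6-joint arm with a two-finger parallel gripper is mounted at the origin on the work surface. World frame = base frame: x ahead of the robot, y to its left, z up, the work surface at z = 0. Lengths are in m, angles in rad, forces in N, time in s.
With the tool pointing down it reaches from about 0.3 to 0.775 m from the base axis. Payload 14.6 kg.
Tool frame: the origin (TCP) lies between the finger pads; the fingertips stand 8 mm ahead of it and the grasp point (between the pads) lies 11 mm behind it; z points along the fingers, y is the line along which they close (so a half turn about z gives the same grasp; the last joint's range is limited). The gripper opens to 85 mm and grips with 20 to 120 N. Pads are 22 mm wide; open, the fingers measure 114 mm over their backs; the gripper's body (76 mm by 85 mm) begins 54 mm behind the grasp point. The pads swing forward as they close: fully open they stand 13 mm farther back than shut.
Start: joints at [1.182, 0.3, 1.521, -0, 1.321, -0.067], TCP at [0.174, 0.522, 0.239] pointing down, gripper open.
Joint ranges: [-3.03, 3.03], [-0.79, 2.21], [0.23, 2.52], [-1.04, 4.18], [0, 3.07], [-2.55, 2.55]. Speed limits (rad/s): [2.22, 2.22, 2.57, 3.14, 3.14, 3.14].

### API

Orientations are given as a unit quaternion [w, x, y, z].
In Python, from cell import readout, vision, order, boxes_of, mark_of gives the robot as it stands. The module is installed in compiled form; this text tells all that it offers.
- The arm moves only by the shell command python3 -m handwheel 'ROWS'. ROWS is JSON, a list of rows, each a list of 3 entries, a list of its own where there are three numbers: the turn, a rotation vector about the tool's x, y, z in rad, then the shift along the tool's x, y, z in cm, then the opening, from 0 (shut) to 1 (fully open). In form: [[[wx, wy, wz], [x, y, z], gripper], ...]. A call has 1 to 8 rows; each row is the pose to reach, as a shift and turn from the pose commanded when the call began, along the tool's axes at that moment; what a row does not reach only later rows make up. A row lasts 1/12 s, in which the tool goes at most 41.7 mm and 7.16 degrees, less where a joint would pass 70% of its speed; a pose out of reach is approached as far as the arm can. A call with a gripper value outside its range is refused whole. The fingers move at their own pace and stop on an object; the grip force is fixed at half the most. Time passes only in rows, so rows that repeat a pose let the fingers close. It gives the time, the measured TCP pose, the force, the opening and the grip force at its end, in the units of the state.
- readout.state(): the state, without advancing time (a new reading comes with each control period).
- vision.read_camera(name): name is "side" or "top"; returns the picture (420x560x3 uint8, red, green, blue); there is no depth.
- vision.calibration(name): a dict with "fx", "fy", "cx", "cy" (pixels), "distortion" ([k1, k2, p1, p2, k3] as OpenCV has them; the pictures are not rectified), "R" (3x3) and "t" (3): a world point X has camera coordinates R X + t. Camera axes: x right, y down, z forward; pixel columns grow to the right and rows downward; lengths in m; the calibration is good to about 2 mm. A picture is of the moment at which its call begins. calibration takes no time and is no camera call.
- order.job_done(): hands the job in; it is judged then, once.
Trained networks look in the newest picture that a camera, given by its name, has taken for a name from the list of things; names that differ only in an ending like _2 or _b are one class to them, and where a whole thing is asked for, a point or a joint stands for the part that bears it (a point fixed in the world has none). Each returns a list of dicts, best first, with "p" (0 to 1); they miss things now and then, are a little off and sometimes report something else, mostly with a low value. They report only what shows in the picture. A call takes as long as a camera call. They do not tell look-alikes from the thing itself.
- boxes_of(camera, thing): "bbox" ([centre column, centre row, width, height] in pixels, round what is visible of it).
- mark_of(camera, thing): "at" ([column, row] in pixels: a listed point, or the origin of a listed thing).
The state is a dict: "t": time; "joints": joint angles; "dq": joint speeds; "effort": joint torques, N m; "tcp_pos": TCP position; "orientation": TCP orientation; "force": force on the tool from outside, world axes, zero at the start; "moment": the same for the moment, N m; "gripper_width": opening from 0.0 (shut) to 1.0 (fully open); "gripper_force": force on a finger pad.
Only numpy, scipy, OpenCV 4.12 (cv2) and the standard library are available. Lean on these libraries where they do the work, as an engineer would, in place of code of your own. Each camera call takes 0.05 s, during which the arm holds its last target. There are 200 camera calls.

## Working session

There is one attempt and no reset: what is moved stays moved. The work goes in short steps, Python scripts to look and compute and a shell command to move; the robot and the scene stay as the last step left them, time stands still between calls to the robot, and variables do not carry over. Pictures are saved under pics/ and viewed, at most 10 in all, crops included, and the job is handed in when it is done.

```bash
mkdir -p pics; cat > h.py <<'E'
import numpy as np, cv2
from cell import readout, vision, order, boxes_of, mark_of
def ray(name,px):
    c=vision.calibration(name);K=np.array([[c['fx'],0,c['cx']],[0,c['fy'],c['cy']],[0,0,1.]])
    u=cv2.undistortPoints(np.array([[px]],float),K,np.array(c['distortion'],float)).ravel()
    R=np.array(c['R']);t=np.array(c['t']);return -R.T@t, R.T@np.array([u[0],u[1],1.])
def at(name,px,z=0.):
    o,d=ray(name,px);return (o+d*(z-o[2])/d[2])
def pix(name,X):
    c=vision.calibration(name);K=np.array([[c['fx'],0,c['cx']],[0,c['fy'],c['cy']],[0,0,1.]])
    return cv2.projectPoints(np.array(X,float).reshape(-1,1,3),cv2.Rodrigues(np.array(c['R']))[0],np.array(c['t']),K,np.array(c['distortion'],float))[0].reshape(-1,2)
def snap(name,f):
    im=vision.read_camera(name);cv2.imwrite('pics/'+f,im[:,:,::-1]);return im
E
python3 - <<'E'
from h import *
for n in('top','side'):
    snap(n,n+'0.png')
    c=vision.calibration(n);print(n,-np.array(c['R']).T@np.array(c['t']))
    for th in('bin_out','bin_back_left','bin_back_right','gap_stop','batten','jar','tape_roll','screwdriver'):
        print(th,[(np.round(m['at']),round(m['p'],2),np.round(at(n,m['at'])[:2],3)) for m in mark_of(n,th)[:7]])
s=readout.state();print(s['t'],s['tcp_pos'],s['orientation'],s['force'])
E
```

```text
top [0.40782838 0.01326496 1.3761534 ]
bin_out [(array([270., 233.]), 0.55, array([0.473, 0.028]))]
bin_back_left [(array([256., 210.]), 0.89, array([0.537, 0.068]))]
bin_back_right [(array([289., 210.]), 0.85, array([ 0.535, -0.025]))]
gap_stop [(array([275., 148.]), 0.76, array([0.713, 0.014]))]
batten [(array([272., 142.]), 0.98, array([0.732, 0.023]))]
jar [(array([273., 145.]), 0.67, array([0.721, 0.018])), (array([365., 212.]), 0.65, array([ 0.529, -0.239]))]
tape_roll [(array([368., 242.]), 0.78, array([ 0.446, -0.245]))]
screwdriver [(array([180., 227.]), 0.77, array([0.49, 0.28])), (array([364., 214.]), 0.53, array([ 0.524, -0.236]))]
side [ 0.27960911 -0.76502168  0.69020693]
bin_out [(array([262., 219.]), 0.59, array([0.47 , 0.024])), (array([323., 180.]), 0.53, array([0.647, 0.123]))]
bin_back_left [(array([282., 197.]), 0.93, array([0.532, 0.086]))]
bin_back_right [(array([299., 227.]), 0.58, array([ 0.538, -0.025]))]
gap_stop [(array([369., 201.]), 0.58, array([0.718, 0.015])), (array([369., 234.]), 0.18, array([ 0.672, -0.087]))]
batten [(array([371., 197.]), 0.69, array([0.729, 0.025])), (array([246., 158.]), 0.56, array([0.492, 0.266]))]
jar [(array([328., 306.]), 0.89, array([ 0.52 , -0.244])), (array([264., 219.]), 0.56, array([0.473, 0.021]))]
tape_roll [(array([280., 320.]), 0.89, array([ 0.429, -0.249]))]
screwdriver [(array([246., 156.]), 0.88, array([0.492, 0.277]))]
0.9 [0.17395768 0.52176694 0.23929017] [2.01380980e-05 1.60194161e-01 9.87085523e-01 1.21706494e-05] [0.08902568 0.42809649 0.25066869]
```

```bash
python3 - <<'E'
import cv2
a=cv2.imread('pics/top0.png')[110:280,150:400];b=cv2.imread('pics/side0.png')
cv2.imwrite('pics/topc.png',cv2.resize(a,None,fx=3.2,fy=3.2,interpolation=cv2.INTER_CUBIC))
E
```

```text
(no output)
```

View pics/topc.png

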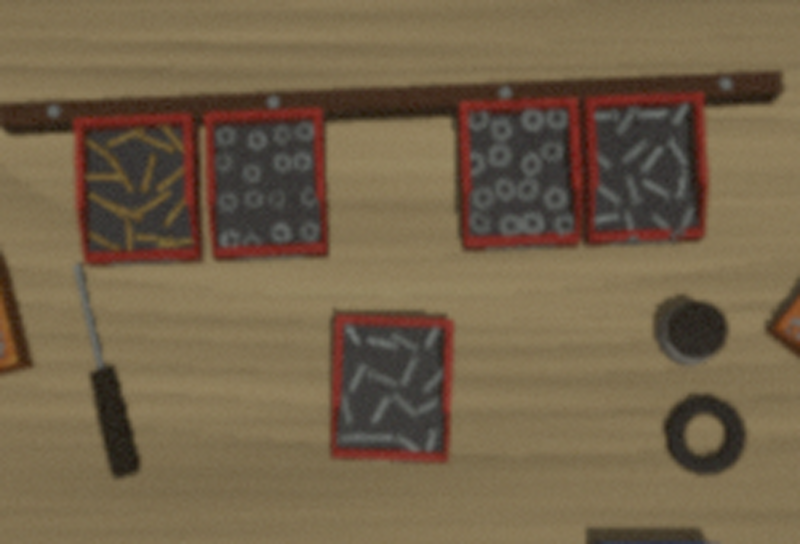

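View pics/side0.png

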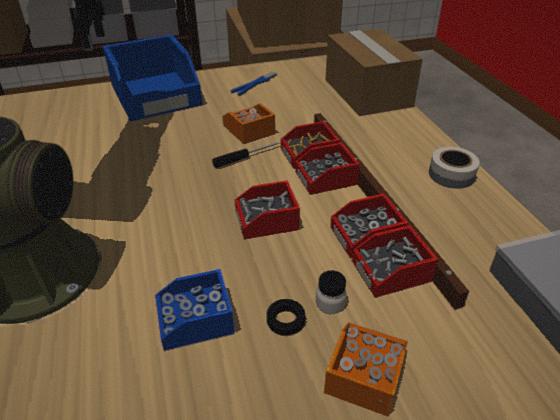

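Candidates for bin_out: 
- The red bin alone in front of the row, top (273,231), side (267,210). This is the one.
- The four red row bins, top (193,168), (233,167), (312,164), (351,162).
- The blue bin, side (195,308).
- The orange bins, side (367,366) and (248,122).

The crop shows bin_out holding bolts, clear of the row and slightly turned.

```bash
cat >> h.py <<'E'
from scipy.optimize import minimize
def model(x,y,a,z=0):
    P=[(sx,s*.05,h) for s in(-1,1) for sx,h in((-.06,0),(.06,0),(.06,.06),(-.018,.06),(-.06,.03))]
    P=np.array(P);c,s=np.cos(a),np.sin(a)
    return np.c_[x+c*P[:,0]-s*P[:,1],y+s*P[:,0]+c*P[:,1],P[:,2]]
def redmask(im):
    h=cv2.cvtColor(im,cv2.COLOR_RGB2HSV);return (((h[...,0]<6)|(h[...,0]>172))&(h[...,1]>130)&(h[...,2]>50)).astype(np.uint8)
def hullmask(p,S=6):
    m=np.zeros((420*S,560*S),np.uint8);cv2.fillConvexPoly(m,cv2.convexHull(np.round((p+.5)*S).astype(np.int32)),1)
    return cv2.resize(m.astype(np.float32),(560,420),interpolation=cv2.INTER_AREA)
def fit(g,names=('top','side'),pr=True):
    obs={}
    for n in names:
        m=redmask(vision.read_camera(n));k,L=cv2.connectedComponents(m)
        q=pix(n,[[g[0],g[1],.03]])[0]
        H=hullmask(pix(n,model(*g)))>.5
        l=np.bincount((L*H).ravel(),minlength=k);l[0]=0;i=l.argmax()
        pts=np.argwhere(L==i)[:,::-1];mm=np.zeros(m.shape,np.uint8);cv2.fillConvexPoly(mm,cv2.convexHull(pts.astype(np.int32)),1);obs[n]=mm
    cost=lambda v:sum(np.abs(hullmask(pix(n,model(v[0],v[1],v[2])))-obs[n]).sum() for n in names)
    s=np.array(g,float);r=minimize(cost,s,method='Nelder-Mead',options=dict(initial_simplex=s+np.array([[0,0,0],[.01,0,0],[0,.01,0],[0,0,.1]]),xatol=1e-4,fatol=.5))
    if pr:print(names,np.round(r.x,4),round(r.fun,1),[int(o.sum()) for o in obs.values()])
    return r.x
E
python3 - <<'E'
from h import *
fit([.475,.022,0]);fit([.475,.022,0],['top']);fit([.475,.022,0],['side'])
C=lambda u,v,z:np.round(at('top',(u/3.2+150-.35,v/3.2+110-.35),z)[:2],4)
print('batten',C(5,130,.045),C(780,98,.045))
print('binleft R',C(324,110,.06),C(328,255,.03));print('binright L',C(460,103,.06),C(463,248,.03))
print('out back',C(334,316,.06),C(452,320,.06),'front',C(333,457,.03),C(447,460,.03))
for g in([.65,.12,.03],[.65,-.09,.03]): fit(g,['top'])
for th in('bin_left','bin_right'): print([(np.round(at('top',m['at'])[:2],3),round(m['p'],2)) for m in mark_of('top',th)])
E
```

```text
('top', 'side') [ 0.4776  0.0221 -0.0329] 614.0 [1154, 2940]
['top'] [ 0.4762  0.0227 -0.0419] 64.8 [1636]
['side'] [ 0.4775  0.0207 -0.0521] 72.4 [2932]
batten [0.6985 0.3555] [ 0.7243 -0.312 ]
binleft R [0.7114 0.0792] [0.591  0.0768]
binright L [ 0.717  -0.0365] [ 0.5969 -0.0396]
out back [0.5353 0.0702] [ 0.5317 -0.0289] front [0.4173 0.0721] [ 0.4148 -0.0251]
['top'] [0.6622 0.1308 0.0165] 409.3 [1373]
['top'] [ 0.6652 -0.1535  0.0374] 1677.1 [3466]
[(array([0.646, 0.133]), 0.62), (array([ 0.53 , -0.032]), 0.31)]
[(array([ 0.532, -0.388]), 0.9), (array([0.526, 0.406]), 0.77), (array([ 0.274, -0.204]), 0.75), (array([ 0.656, -0.099]), 0.63)]
```

```bash
cat >> h.py <<'E'
from scipy.spatial.transform import Rotation as Ro
def delta(p,yaw):
    """turn/shift in tool axes to TCP p, tool down, tool y along world direction 90deg+yaw"""
    s=readout.state();R=Ro.from_quat(np.roll(s['orientation'],-1))
    T=Ro.from_matrix(np.array([[-np.cos(yaw),-np.sin(yaw),0],[-np.sin(yaw),np.cos(yaw),0],[0,0,-1.]]).T.T)
    print('t',s['t'],'turn',np.round((R.inv()*T).as_rotvec(),3),'shift cm',np.round(R.inv().apply(np.array(p)-s['tcp_pos'])*100,2),'tcp',np.round(s['tcp_pos'],4),'F',np.round(s['force'],1))
E
python3 -c "
from h import *
delta((.37,.018,.15),.0386)"
```

```text
t 1.3 turn [ 0.   -0.   -0.36] shift cm [-34.53 -41.59   8.93] tcp [0.174  0.5218 0.2393] F [-0.1 -0.8 -0.9]
```

```bash
R='' ; python3 -m handwheel '[[[0,0,-0.12],[-2.6,-3.2,0.7],0.6],[[0,0,-0.24],[-5.2,-6.4,1.4],0.6],[[0,0,-0.36],[-7.8,-9.6,2.1],0.6],[[0,0,-0.36],[-10.4,-12.8,2.8],0.6],[[0,0,-0.36],[-13,-16,3.5],0.6],[[0,0,-0.36],[-15.6,-19.2,4.2],0.6],[[0,0,-0.36],[-18.2,-22.4,4.9],0.6],[[0,0,-0.36],[-20.8,-25.6,5.6],0.6]]'
python3 -c "
from h import *
delta((.37,.018,.15),.0386)"
```

```text
t: 1.97
tcp_pos: [0.2896, 0.2134, 0.1836]
orientation: [0.0, -0.019, 1.0, 0.0]
force: [0.4, 0.1, -1.0]
gripper_width: 0.598
gripper_force: 0.0
t 1.9667 turn [0.    0.001 0.   ] shift cm [ -7.27 -19.84   3.36] tcp [0.2896 0.2134 0.1836] F [ 0.4  0.1 -1. ]
```

```bash
python3 -m handwheel '[[[0,0,0],[-1.5,-4,0.7],0.6],[[0,0,0],[-3,-7.5,1.4],0.6],[[0,0,0],[-4.5,-11,2.1],0.6],[[0,0,0],[-6,-14.5,2.8],0.6],[[0,0,0],[-7,-17.5,3.3],0.6],[[0,0,0],[-7.2,-19.5,3.3],0.6],[[0,0,0],[-7.2,-19.7,3.3],0.6],[[0,0,0],[-7.2,-19.7,3.3],0.6]]'
python3 -c "
from h import *
delta((.38,.018,.021),.0386);snap('side','side1.png')"
```

```text
t: 2.63
tcp_pos: [0.369, 0.0203, 0.1506]
orientation: [-0.0, -0.018, 1.0, 0.0]
force: [1.2, 0.0, -0.5]
gripper_width: 0.603
gripper_force: 0.0
t 2.6333 turn [ 0.    -0.    -0.003] shift cm [-1.09 -0.27 12.96] tcp [0.369  0.0203 0.1506] F [ 1.2  0.  -0.5]
```

View pics/side1.png

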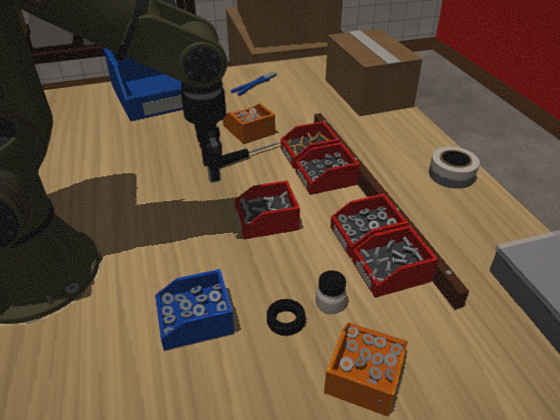

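The gripper, at side (214,165), is high and in front of the bin at (267,210), with nothing disturbed. I'll lower it before the front face.

```bash
python3 -m handwheel '[[[0,0,0],[0,0,3.5],0.6],[[0,0,0],[0,0,7],0.6],[[0,0,0],[0,0,10],0.6],[[0,0,0],[-0.2,-0.2,12],0.6],[[0,0,0],[-0.5,-0.2,13],0.6],[[0,0,0],[-1,-0.2,13],0.6],[[0,0,0],[-1,-0.2,13],0.6]]'
python3 -c "
from h import *
delta((.405,.018,.02),.0386)
snap('side','side2.png');a=cv2.imread('pics/side2.png')[120:280,150:360];cv2.imwrite('pics/side2c.png',cv2.resize(a,None,fx=3.5,fy=3.5,interpolation=cv2.INTER_CUBIC))"
```

```text
t: 3.27
tcp_pos: [0.3798, 0.0203, 0.0209]
orientation: [0.0, -0.02, 1.0, 0.0]
force: [0.2, 0.4, 1.1]
gripper_width: 0.596
gripper_force: 0.0
t 3.2667 turn [0.    0.    0.001] shift cm [-2.51 -0.32  0.1 ] tcp [0.3798 0.0203 0.0209] F [0.2 0.4 1.1]
```

View pics/side2c.png

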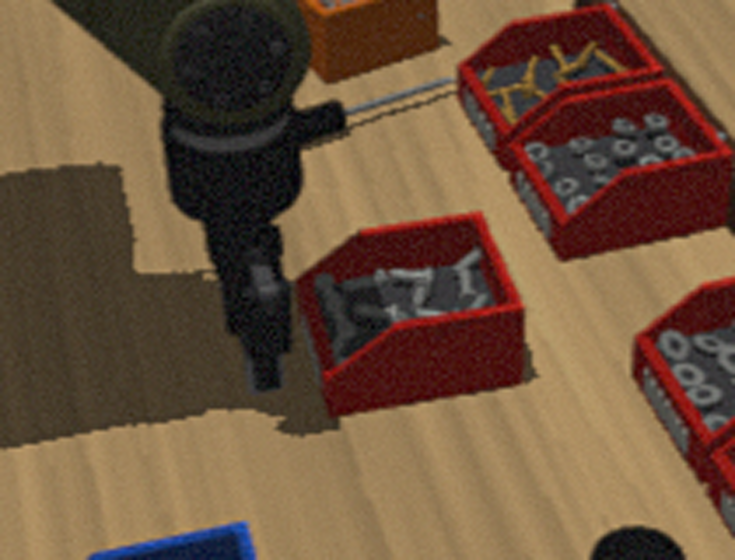

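The fingers, at crop (262,370), are down in front of the front wall at (315,370), clear of the bin. Now I'll push the first half.

```bash
python3 -m handwheel '[[[0,0,0],[-1.2,-0.1,0.1],0.6],[[0,0,0],[-2.2,-0.2,0.1],0.6],[[0,0,0],[-3.2,-0.3,0.1],0.6],[[0,0,0],[-4.4,-0.4,0.1],0.6],[[0,0,0],[-5.6,-0.5,0.1],0.6],[[0,0,0],[-7.0,-0.6,0.1],0.6],[[0,0,0],[-8.3,-0.7,0.1],0.6],[[0,0,0],[-9.5,-0.8,0.1],0.6]]'
python3 - <<'E'
from h import *
delta((.574,.0165,.02),.0386)
fit([.545,.02,.03],['side'])
im=snap('top','top2.png');a=cv2.imread('pics/top2.png')[110:280,150:400];cv2.imwrite('pics/top2c.png',cv2.resize(a,None,fx=3.2,fy=3.2,interpolation=cv2.INTER_CUBIC))
for th in('bin_out','bin_back_left','bin_back_right'):
    for n in('top','side'): print(th,n,[(np.round(at(n,m['at'])[:2],3),round(m['p'],2)) for m in mark_of(n,th)[:3]])
E
```

```text
t: 3.98
tcp_pos: [0.475, 0.0155, 0.0208]
orientation: [0.0, -0.019, 1.0, -0.0]
force: [-4.2, -0.3, 0.4]
gripper_width: 0.602
gripper_force: 1.6
t 3.9833 turn [-0.     0.001  0.   ] shift cm [-9.9  -0.29  0.09] tcp [0.475  0.0155 0.0208] F [-4.2 -0.3  0.4]
['side'] [ 0.6651 -0.1952  0.0589] 12241.7 [16457]
bin_out top [(array([0.547, 0.027]), 0.9)]
bin_out side [(array([0.542, 0.02 ]), 0.92)]
bin_back_left top [(array([0.607, 0.069]), 0.71)]
bin_back_left side [(array([0.608, 0.088]), 0.66), (array([0.731, 0.031]), 0.18)]
bin_back_right top [(array([ 0.607, -0.038]), 0.84)]
bin_back_right side [(array([ 0.613, -0.023]), 0.92), (array([ 0.521, -0.239]), 0.38), (array([ 0.438, -0.249]), 0.28)]
```

View pics/top2c.png

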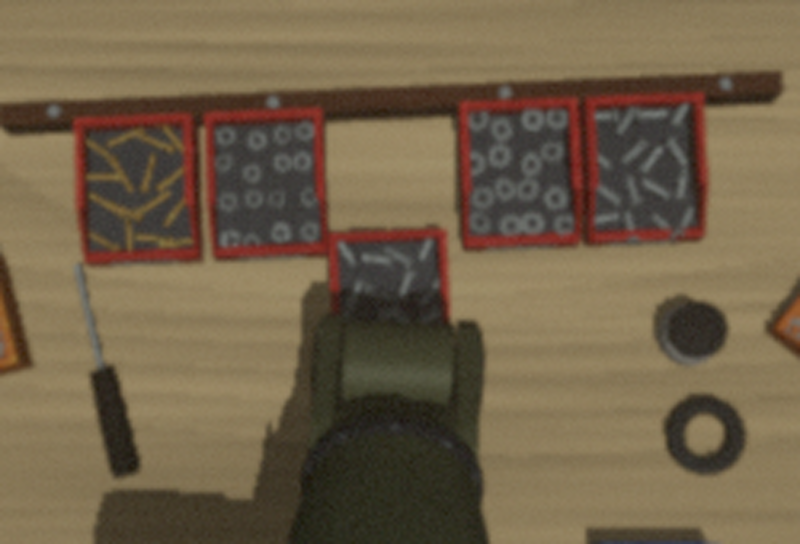

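The back corners are at crop (330,234) and (445,231). The bin is nearly square to the batten, but close to bin_left's edge at (328,255).

```bash
python3 - <<'E'
from h import *
C=lambda u,v,z:np.round(at('top',(u/3.2+150-.35,v/3.2+110-.35),z)[:2],4)
L,R=C(330,234,.06),C(446,231,.06);print(L,R,np.hypot(*(L-R)),'yaw',np.arctan2(R[0]-L[0],L[1]-R[1]))
# red mask row extents for sub-pixel edges
m=redmask(cv2.imread('pics/top2.png')[:,:,::-1])
for r in (192,196,200): 
    c=np.flatnonzero(m[r,240:300])+240;print(r,c.min(),c.max(),at('top',(c.min()-.5,r),.06)[1],at('top',(c.max()+.5,r),.06)[1])
for r in (150,158,166,174):
    a=np.flatnonzero(m[r,225:265])+225;b=np.flatnonzero(m[r,275:310])+275
    print(r,a.max(),b.min(),[np.round(at('top',(a.max()+.5,r),.06),4)[:2],np.round(at('top',(b.min()-.5,r),.06),4)[:2]])
E
```

```text
[0.6048 0.0738] [ 0.6072 -0.0241] 0.09792941335472198 yaw 0.024509901864353922
192 253 289 0.0744488830744368 -0.025306921764614423
196 253 288 0.07441990288262525 -0.022570290800087628
200 254 289 0.07169617596322676 -0.025217291259261233
150 250 294 [array([0.6948, 0.0802]), array([ 0.6945, -0.0367])]
158 250 294 [array([0.6728, 0.0801]), array([ 0.6724, -0.0365])]
166 250 294 [array([0.6508, 0.0801]), array([ 0.6504, -0.0364])]
174 251 295 [array([0.6288, 0.0773]), array([ 0.6285, -0.039 ])]
```

```bash
python3 -m handwheel '[[[0,0,0],[-0.8,-0.15,0.1],0.6],[[0,0,0],[-1.6,-0.3,0.1],0.6],[[0,0,0],[-2.4,-0.45,0.1],0.6],[[0,0,0],[-3.2,-0.6,0.1],0.6],[[0,0,0],[-4,-0.75,0.1],0.6],[[0,0,0],[-5,-0.75,0.1],0.6],[[0,0,0],[-6,-0.75,0.1],0.6],[[0,0,0],[-7,-0.75,0.1],0.6]]'
python3 - <<'E'
from h import *
delta((.583,.0165,.02),.0386)
im=snap('top','top3.png');a=cv2.imread('pics/top3.png')[130:220,200:330];cv2.imwrite('pics/top3c.png',cv2.resize(a,None,fx=6,fy=6,interpolation=cv2.INTER_CUBIC))
E
```

```text
t: 5.05
tcp_pos: [0.5453, 0.0101, 0.0185]
orientation: [-0.0, -0.019, 1.0, -0.0]
force: [-5.9, -1.4, 3.7]
gripper_width: 0.6
gripper_force: 2.7
t 5.05 turn [-0.    -0.001 -0.001] shift cm [-3.8   0.5  -0.15] tcp [0.5453 0.0101 0.0185] F [-5.9 -1.4  3.7]
```

View pics/top3c.png

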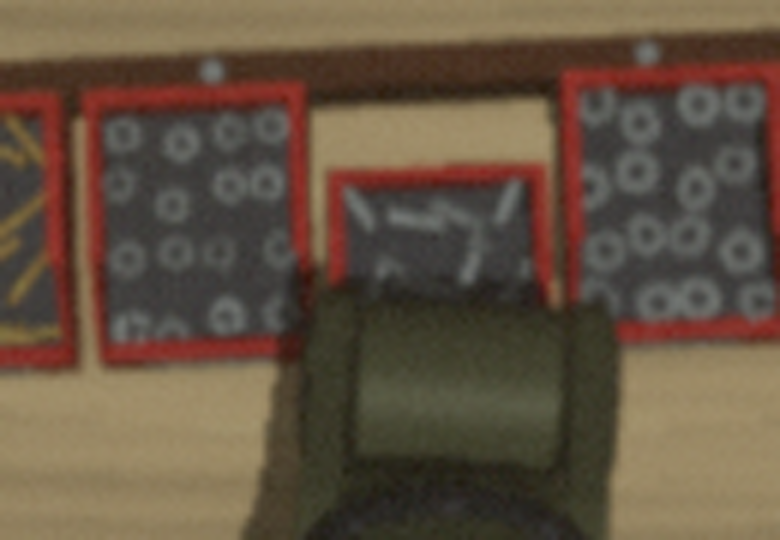

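The bin is centred, with its sides at crop columns 330 and 545 and the neighbouring bins at 308 and 565. It is square to the batten. Next I'll push on towards the batten, creeping at the end.

```bash
python3 -m handwheel '[[[0,0,0],[-0.7,0,0],0.6],[[0,0,0],[-1.4,0,0],0.6],[[0,0,0],[-2.1,0,0],0.6],[[0,0,0],[-2.7,0,0],0.6],[[0,0,0],[-3.1,0,0],0.6],[[0,0,0],[-3.3,0,0],0.6],[[0,0,0],[-3.4,0,0],0.6]]'
python3 -m handwheel '[[[0,0,0],[-0.1,0,0],0.6],[[0,0,0],[-0.2,0,0],0.6]]'
python3 -m handwheel '[[[0,0,0],[-0.1,0,0],0.6],[[0,0,0],[-0.2,0,0],0.6]]'
python3 -m handwheel '[[[0,0,0],[-0.05,0,0],0.6],[[0,0,0],[-0.1,0,0],0.6]]'
```

```text
t: 5.68
tcp_pos: [0.5786, 0.0116, 0.0185]
orientation: [-0.0, -0.019, 1.0, -0.0]
force: [-2.7, -0.6, -0.7]
gripper_width: 0.603
gripper_force: 1.5
t: 5.85
tcp_pos: [0.5804, 0.0117, 0.0185]
orientation: [-0.0, -0.019, 1.0, 0.0]
force: [-1.9, 0.3, -2.0]
gripper_width: 0.597
gripper_force: 1.0
t: 6.02
tcp_pos: [0.5825, 0.0117, 0.0187]
orientation: [-0.0, -0.019, 1.0, 0.0]
force: [-2.1, -0.2, -2.4]
gripper_width: 0.602
gripper_force: 1.1
t: 6.18
tcp_pos: [0.5835, 0.0118, 0.0187]
orientation: [-0.0, -0.019, 1.0, 0.0]
force: [-1.5, -0.7, -1.2]
gripper_width: 0.6
gripper_force: 1.2
```

```bash
for i in 1; do python3 -m handwheel '[[[0,0,0],[-0.1,0,0],0.6],[[0,0,0],[-0.2,0,0],0.6],[[0,0,0],[-0.2,0,0],0.6]]' | grep -E 'tcp|force'
python3 -m handwheel '[[[0,0,0],[-0.1,0,0],0.6],[[0,0,0],[-0.2,0,0],0.6],[[0,0,0],[-0.2,0,0],0.6]]'| grep -E 'tcp|force'; done
python3 - <<'E'
from h import *
im=snap('top','top4.png');a=cv2.imread('pics/top4.png')[130:220,200:330];cv2.imwrite('pics/top4c.png',cv2.resize(a,None,fx=6,fy=6,interpolation=cv2.INTER_CUBIC))
E
```

```text
tcp_pos: [0.5858, 0.0118, 0.0187]
force: [-1.9, 0.1, -1.2]
gripper_force: 0.5
tcp_pos: [0.5863, 0.0119, 0.0187]
force: [-14.9, -1.7, 9.3]
gripper_force: 7.6
```

View pics/top4c.png

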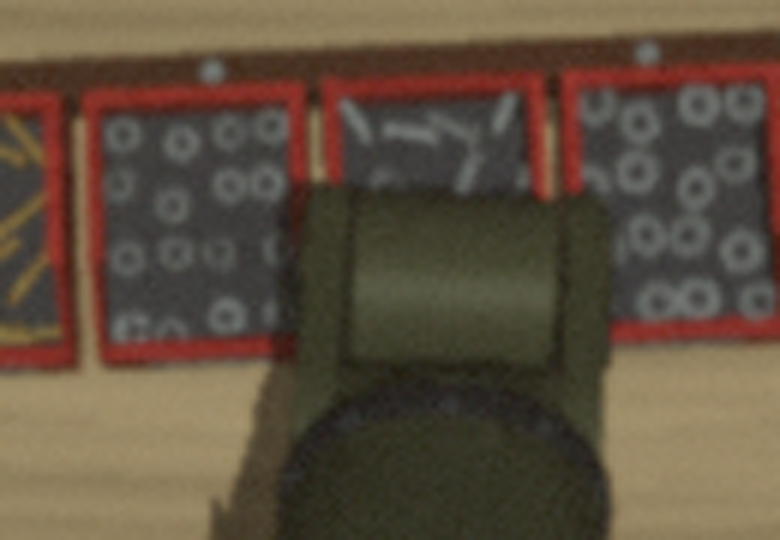

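The bin's back edge, crop (325,83) to (545,75), lines up with its neighbours, and the force has risen to 15 N: it has reached the batten. I'll press a touch more, then retreat.

```bash
python3 -m handwheel '[[[0,0,0],[-0.1,0,0],0.6],[[0,0,0],[-0.1,0,0],0.6],[[0,0,0],[0.3,0,0],0.6],[[0,0,0],[1.5,0,0],0.6],[[0,0,0],[4,0,0],0.6],[[0,0,0],[8,0,0],0.6],[[0,0,0],[12,0,0],0.6],[[0,0,0],[12,0,-3],0.6]]'
python3 -m handwheel '[[[0,0,0],[2,0,-4],0.6],[[0,0,0],[4,0,-7],0.6],[[0,0,0],[6,0,-10],0.6],[[0,0,0],[8,0,-13],0.6],[[0,0,0],[9,0,-15],0.6],[[0,0,0],[9,0,-15],0.6],[[0,0,0],[9,0,-15],0.6]]'
python3 - <<'E'
from h import *
snap('top','top5.png');snap('side','side5.png')
a=cv2.imread('pics/top5.png')[120:215,180:400];b=cv2.imread('pics/side5.png')[110:310,230:480]
a=cv2.resize(a,(660,285),interpolation=cv2.INTER_CUBIC);b=cv2.resize(b,(375,300))
c=np.zeros((590,660,3),np.uint8);c[:285]=a;c[290:,:375]=b;cv2.imwrite('pics/f.png',c)
for th in('bin_back_left','bin_back_right','gap_stop'):
    for n in('top','side'): print(th,n,[(np.round(at(n,m['at'])[:2],3),round(m['p'],2)) for m in mark_of(n,th)[:2]])
E
```

```text
t: 7.4
tcp_pos: [0.4563, 0.0078, 0.0425]
orientation: [-0.009, -0.019, 1.0, 0.001]
force: [-1.0, -0.8, -1.1]
gripper_width: 0.6
gripper_force: 0.0
t: 7.98
tcp_pos: [0.3783, 0.0038, 0.1998]
orientation: [0.002, -0.019, 1.0, -0.0]
force: [0.1, 0.2, -0.5]
gripper_width: 0.601
gripper_force: 0.0
bin_back_left top [(array([0.717, 0.066]), 0.63)]
bin_back_left side [(array([0.72 , 0.081]), 0.61)]
bin_back_right top [(array([ 0.719, -0.032]), 0.91)]
bin_back_right side [(array([0.496, 0.278]), 0.47)]
gap_stop top []
gap_stop side [(array([ 0.667, -0.201]), 0.49)]
```

View pics/f.png

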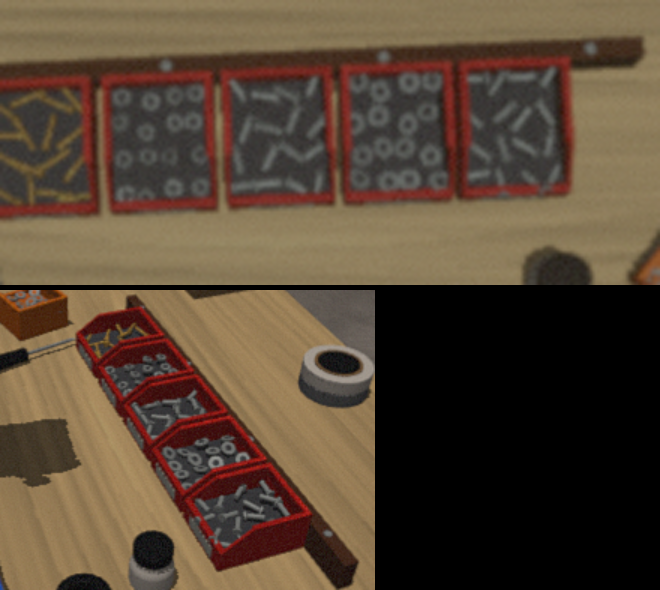

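The bin sits in the row at (277,138), its front and back edges in line with its neighbours and flush to the batten. The hand is clear and nothing else has moved.

```bash
python3 -c "
from cell import order
print(order.job_done())"
```

```text
the job is handed in; nothing more can be done
None
```

I pushed the red bin of bolts back into the gap, with its back flat against the batten. I then took the hand away and handed the job in; the last pictures show the other bins, and the other things in view, unmoved.

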